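# Right the tool pot and stand the fitting tools in it

## Robot

A 6-joint arm with a two-finger parallel gripper is mounted at the origin on the work surface. World frame = base frame: x ahead of the robot, y to its left, z up, the work surface at z = 0. Lengths are in m, angles in rad, forces in N, time in s.
With the tool pointing down it reaches from about 0.225 to 0.875 m from the base axis. Payload 3.4 kg.
Tool frame: the origin (TCP) lies at the very end of the fingers, on their centre line; the grasp point (between the pads) lies 19 mm behind it (manip.tcp_to_grasp is the distance from the TCP to the grasp point, in m); z points along the fingers, y is the line along which they close (so a half turn about z gives the same grasp; the last joint's range is limited). The gripper opens to 85 mm and grips with 20 to 120 N. Pads are 22 mm wide; open, the fingers measure 114 mm over their backs; the gripper's body (76 mm by 85 mm) begins 54 mm behind the grasp point. The pads swing forward as they close: fully open they stand 13 mm farther back than shut.
Start: joints at [-1.378, 0.276, 1.505, -0, 1.361, -0.121], TCP at [0.177, -0.547, 0.231] pointing down, gripper open.
Joint ranges: [-2.89, 2.89], [-0.75, 2.08], [0.22, 2.7], [-1.18, 4.32], [0.11, 2.71], [-2.7, 2.7]. Speed limits (rad/s): [2.57, 2.57, 3.14, 3.14, 3.14, 3.14].

## Interface

Orientations are given as a unit quaternion [w, x, y, z].
In Python, from rig import status, get_image, job, manip gives the robot as it stands.
- The arm moves only by the tool apply_moves, never from a script. Its arguments are lists of equal length, an entry for each row: "xyz": the shift along the tool's x, y, z each as a share of 0.3 m, from -1 to 1, a list of three; "rot": the turn, a rotation vector about the tool's x, y, z each as a share of 60 degrees, from -1 to 1, a list of three; "hand": the opening, from -1 (shut) to 1 (fully open). A call has 1 to 8 rows; each row shifts and turns the commanded pose from where the row before left it, along the tool's axes as they then stand; what a row does not reach is not made up. A row lasts 1/8 s, in which the tool goes at most 62.5 mm and 10.7 degrees, less where a joint would pass 70% of its speed; a pose out of reach is approached as far as the arm can. A call with a number of a shift or a turn outside -1 to 1 is refused whole. A call with a gripper value outside its range is refused whole. The fingers move at their own pace and stop on an object; "force" is the grip in N (left out, the last holds). Time passes only in rows, so rows that do not move let the fingers close. It gives the time, the measured TCP pose, the force, the opening and the grip force at its end, in the units of the state.
- status.get_state(): the state, without advancing time (a new reading comes with each control period).
- get_image(name): name is "scene" or "top"; returns a dict with "pixels" (384x512x3 uint8, red, green, blue), "fovy" (degrees; the focal length in pixels is half the picture's height over the tangent of half this angle, whatever the lens; pixels are square), "cx", "cy" (the principal point, pixels), "dist" ([k1, k2, p1, p2, k3] as OpenCV has them; the pictures are not rectified), "origin" and "orientation" of the camera in the world. Camera axes: x right, y down, z forward; pixel columns grow to the right and rows downward; lengths in m; the calibration is good to about 2 mm. A picture is of the moment at which its call begins. There is no depth.
- job.sign_off(): hands the job in; it is judged then, once.
The state is a dict: "clock": time; "qpos": joint angles; "qd": joint speeds; "effort": joint torques, N m; "position": TCP position; "ee_rot": TCP orientation; "contact_force": force on the tool from outside, world axes, zero at the start; "moment": the same for the moment, N m; "width": finger opening in m; "gripper_force": force on a finger pad.
Only numpy, scipy, OpenCV 4.12 (cv2) and the standard library are available. Lean on these libraries where they do the work, as an engineer would, in place of code of your own. Each camera call takes 0.05 s, during which the arm holds its last target. There are 200 camera calls.

## Task

The blue square tool pot has been left upside down: turn it mouth up and set it down in the middle of the square cork mat. Once it stands there and you have let go of it, take the wooden rolling rod and the black-handled scraper from the sloping rest and stand both in the pot, feet on its floor, with the rod's red band and the scraper's steel blade up. Do not shift or knock over the other loose things on the counter.

Things in the scene. Friction and masses are not known exactly. Their poses are not given: they have to be found in the camera images.
- pot: Blue metal square pot, 60 x 60 mm outside, 88 mm tall, walls and floor 3 mm, plain flat sides, a white band near its mouth, about 0.2 kg. Origin: centre of the outside of its closed floor; z points to the open mouth, x and y are square to the sides. It starts mouth down on the counter, so the origin is at z = 88 mm and its z points down. It lies steadily on any side.
- mat: Cork mat fixed to the counter, 100 x 100 mm, 4 mm thick. Origin: centre of its underside, on the counter.
- rod: Beech rolling rod, 14 mm diameter, 190 mm long, red band near its upper end, 40 g. Origin: centre of its foot end; z runs along it from the foot to the red-banded end. It starts lying in one of the two grooves of the sloping rest, foot low towards the rest's -x, rising 30 degrees from level towards the rest's +x.
- scraper: Scraper: black round handle 14 mm diameter, 163 mm long, then a flat steel blade 26 mm wide, 3 mm thick, to 200 mm from the foot; 50 g. Origin: centre of the handle's foot end; z runs along it to the blade. It starts lying in the other groove of the rest, foot low, rising 30 degrees like the rod.
- rest: Sloping wooden rest, fixed, base 190 x 130 mm, 115 mm tall at +x. Origin: centre of its underside. Grooves at y = +34 and -34 mm. The tools lie on two 12 mm wide cross bars, 45 and 150 mm from their feet, between cheeks 10 to 15 mm off and 2 mm higher than their axes. From 55 to 140 mm from the foot they are free all round, with nothing within 25 mm below.
- vise: Bench vise bolted to the counter, 120 mm tall, base 150 x 90 mm, jaws 84 mm wide; screw and T-handle (120 mm wide, 80 mm up) stick out to 104 mm from the origin in its -x direction. Origin: centre of its base's underside. Only an obstacle.
- jar: Squat amber glass jar with black lid, 64 mm diameter, 62 mm tall. Origin: centre of its underside. Leave it alone.
- mallet: Rubber-headed mallet lying down: handle along its x axis from -130 mm to the head at +90 to +138 mm; head 48 mm thick and 90 mm wide across y, 48 mm tall. Origin: on the counter under the handle. Leave it alone.
- straightedge: Steel straightedge, 300 mm along x, 30 x 4 mm, flat on the counter. Origin: centre of its underside. Leave it alone.
- pressboard: Plywood press board, 180 (x) x 260 (y) x 18 mm. Origin: centre of its underside. Leave it alone.
- bat: Table tennis bat lying on the press board: round red-faced blade of 76 mm radius centred on the origin, handle along -x to -179 mm, 24 mm tall above the board. Origin: under the blade's centre. Leave it alone.
- tape: Yellow roll of edge tape, ring of 60 mm diameter, 22 mm tall. Origin: centre of its underside. Leave it alone.
Things that resemble listed ones, but are neither listed nor needed, are in the scene too. What is shaped like the pot but pink or yellow is not meant.

How it is judged:
On the way:
1. the pot stands mouth up on the mat, let go, before a tool is put in (angle between pot's own z axis and vertical below 0.1 rad and horizontal distance between pot and mat below 0.03 m and height (world z) of pot below 0.009 m and linear speed of pot below 0.03 m/s and contact force between the fingers and pot below 0.1 N and distance between each of rod, scraper and pot above 0.1 m), for 0.2 s.
At the end, for the whole second after the job is handed in: The pot stands mouth up (within 0.1 rad) flat on the cork mat, its centre within 30 mm of the mat's centre; rod and scraper both stand in it, foot ends down, feet inside the pot within 20 mm of its floor, leaning no more than 0.7 rad, all at rest and let go (angle between pot's own z axis and vertical below 0.1 rad and horizontal distance between pot and mat below 0.03 m and height (world z) of pot below 0.009 m and linear speed of each of pot, rod, scraper below 0.03 m/s and x of rod in the frame of pot between -0.027 and 0.027 m and y of rod in the frame of pot between -0.027 and 0.027 m and z of rod in the frame of pot between -0.005 and 0.02 m and angle between each of rod, scraper's own z axis and vertical below 0.7 rad and x of scraper in the frame of pot between -0.027 and 0.027 m and y of scraper in the frame of pot between -0.027 and 0.027 m and z of scraper in the frame of pot between -0.005 and 0.02 m); the robot touches nothing.
It fails at once if the jar moved more than 20 mm or tipped (distance of jar from where it was at the start of the episode above 0.02 m or angle between jar's own z axis and vertical above 0.3 rad).
It fails at once if another loose thing (mallet, straightedge, press board, bat, tape roll) moved more than 20 mm (distance of any of mallet, straightedge, pressboard, bat, tape from where it was at the start of the episode above 0.02 m).
It also fails if it takes over 72 s, if anything falls off the work surface, if the arm or the gripper's body presses on something with over 40 N, if the wrist force passes 120 N, or if a joint passes its speed limit or range.

## Working session

There is one attempt and no reset: what is moved stays moved. The work goes in short steps, Python scripts to look and compute and a tool call to move; the robot and the scene stay as the last step left them, time stands still between calls to the robot, and variables do not carry over. Pictures are saved under pics/ and viewed, at most 10 in all, crops included, and the job is handed in when it is done.

Besides the shell and the picture viewer there is one more tool, called as name(argument=value, ...) on one line, values as JSON. apply_moves: Moves the arm, as the interface text tells. Its arguments: {"type":"object","properties":{"xyz":{"type":"array","items":{"type":"array","items":{"type":"number","minimum":-1,"maximum":1}}},"rot":{"type":"array","items":{"type":"array","items":{"type":"number","minimum":-1,"maximum":1}}},"hand":{"type":"array","items":{"type":"number"}},"force":{"type":"number"}},"required":["xyz","rot","hand"]}

```bash
ls; mkdir -p pics
python3 - <<'E'
from rig import status,get_image,manip
import cv2,numpy as np,pickle
s=status.get_state();print(s['position'],s['ee_rot'],s['clock'],s['width'],manip.tcp_to_grasp)
ims=[]
for n in('scene','top'):
    d=get_image(n);pickle.dump(d,open(f'pics/{n}0.pkl','wb'))
    cv2.imwrite(f'pics/{n}0.png',cv2.resize(d['pixels'][:,:,::-1],None,fx=1.5,fy=1.5))
    print(n,d['fovy'],d['cx'],d['cy'],d['dist'],d['origin'],d['orientation'])
E
```

```text
pics
[ 0.17738472 -0.54640217  0.23046113] [-8.96027899e-04  9.87713953e-01  1.56270098e-01 -2.67816656e-05] 0.0 0.0852791871321441 0.0187
scene 49.798854691472165 250.28181287375892 195.62634184352805 [0.03386985 0.         0.         0.         0.        ] [1.08257188 0.24620017 0.97256399] [-0.14885685  0.50737477  0.81695926 -0.23019568]
top 49.00730329519892 252.09730838795875 192.17962658466462 [0.02596082 0.         0.         0.         0.        ] [0.46082612 0.00772468 1.17390511] [ 0.02854155 -0.70122354  0.71176714 -0.02929966]
```

View pics/scene0.png

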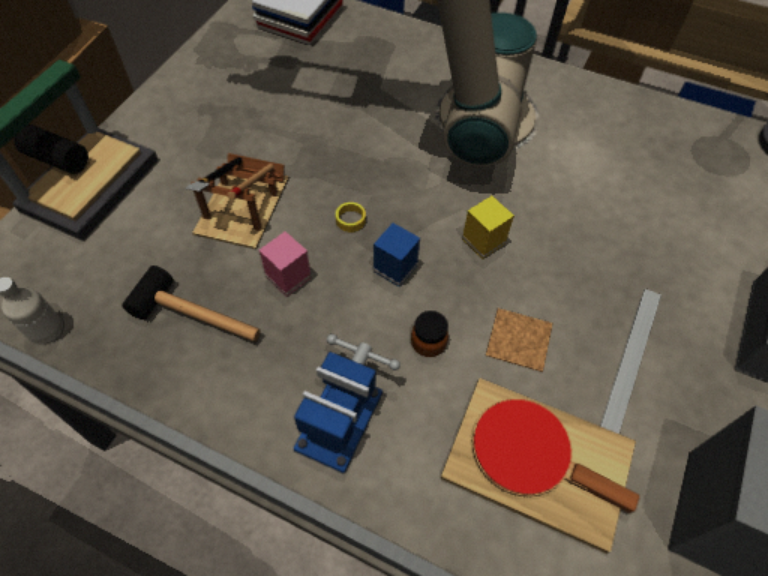

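View pics/top0.png

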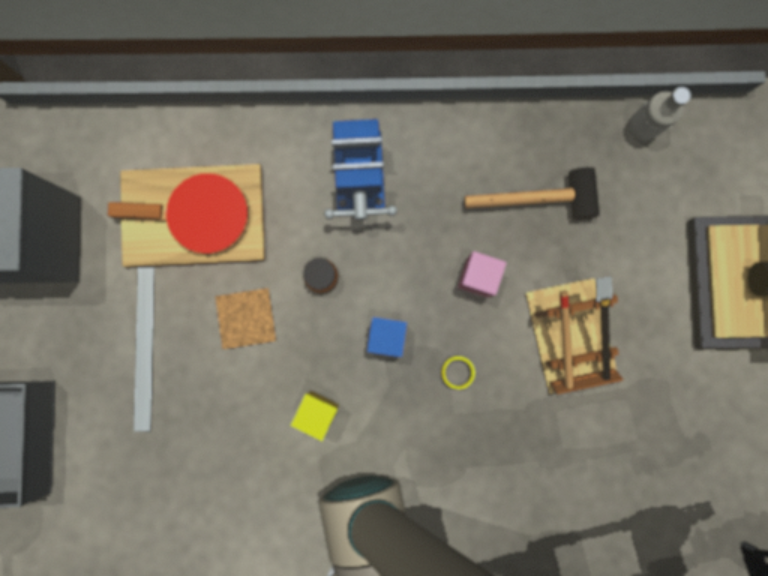

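```bash
cat > h.py <<'E'
import cv2,numpy as np,pickle
from scipy.spatial.transform import Rotation as R
def cam(d):
    f=d['pixels'].shape[0]/2/np.tan(np.radians(d['fovy'])/2)
    K=np.array([[f,0,d['cx']],[0,f,d['cy']],[0,0,1.]])
    return K,np.array(d['dist'],float),np.array(d['origin']),R.from_quat(np.array(d['orientation'])[[1,2,3,0]]).as_matrix()
def rays(d,uv):
    K,D,o,M=cam(d)
    p=cv2.undistortPoints(np.array(uv,float).reshape(-1,1,2),K,D)[:,0]
    v=np.c_[p,np.ones(len(p))]@M.T
    return o,v/np.linalg.norm(v,axis=1)[:,None]
def plane(d,uv,z):
    o,v=rays(d,uv); return o+v*((z-o[2])/v[:,2])[:,None]
def tri(d1,u1,d2,u2):
    o1,a=rays(d1,[u1]);o2,b=rays(d2,[u2]);a=a[0];b=b[0]
    t=np.linalg.lstsq(np.c_[a,-b],o2-o1,rcond=None)[0]
    p,q=o1+t[0]*a,o2+t[1]*b
    return (p+q)/2,np.linalg.norm(p-q)
def proj(d,P):
    K,D,o,M=cam(d)
    r=cv2.Rodrigues(M.T)[0]
    return cv2.projectPoints(np.array(P,float).reshape(-1,3),r,-M.T@o,K,D)[0][:,0]
E
python3 - <<'E'
from h import *
T=pickle.load(open('pics/top0.pkl','rb'));S=pickle.load(open('pics/scene0.pkl','rb'))
t=T['pixels'];hsv=cv2.cvtColor(t,cv2.COLOR_RGB2HSV)
def comp(m,near):
    n,l,st,c=cv2.connectedComponentsWithStats(m.astype(np.uint8)); 
    i=1+np.argmin([np.hypot(*(c[k]-near))+(1e3 if st[k,4]<15 else 0) for k in range(1,n)]);return l==i
def rect(m):
    cs=cv2.findContours(m.astype(np.uint8),cv2.RETR_EXTERNAL,cv2.CHAIN_APPROX_NONE)[0]
    return cv2.boxPoints(cv2.minAreaRect(max(cs,key=cv2.contourArea)))
def rep(name,P):
    print(name,P.mean(0).round(4),[round(float(np.linalg.norm(P[i]-P[i-1])),4) for i in range(4)],'ang',[round(float(np.degrees(np.arctan2(*(P[i]-P[i-1])[[1,0]]))),1) for i in (1,2)])
print('pot hsv',hsv[225,258])
for v in(90,120,140):
    m=comp((abs(hsv[...,0].astype(int)-110)<12)&(hsv[...,1]>120)&(hsv[...,2]>v),(258,225))
    rep('pot%d'%v,plane(T,rect(m),.088))
print('mat',hsv[212,164])
m=comp((hsv[...,0]<20)&(hsv[...,1]>80),(164,212)); rep('mat',plane(T,rect(m),.004))
# other things
for n,p,z in(('jar',(214,184),.062),('tape',(306,249),.011),('pink',(322,183),.088),('yel',(210,278),.088),('rest corner',(351,193),.01),('restc2',(414,253),.01)):print(n,plane(T,[p],z)[0].round(3))
c1=cv2.resize(t[180:265,345:420],(375,425),interpolation=cv2.INTER_CUBIC)
c2=cv2.resize(S['pixels'][100:170,120:200],(400,350),interpolation=cv2.INTER_CUBIC)
c3=cv2.resize(S['pixels'][140:195,240:290],(250,275),interpolation=cv2.INTER_CUBIC)
im=np.zeros((600,790,3),np.uint8);im[:425,:375]=c1;im[:350,380:780]=c2;im[:0]=0
im[325+0:600,540:790][26:]=c3[:249]
cv2.imwrite('pics/crop1.png',im[...,::-1])
E
```

```text
pot hsv [108 164 179]
pot90 [ 0.4665 -0.0063  0.088 ] [0.0585, 0.059, 0.0587, 0.059] ang [-9.6, -99.6]
pot120 [ 0.4665 -0.0063  0.088 ] [0.0585, 0.059, 0.0587, 0.059] ang [-9.6, -99.6]
pot140 [ 0.4668 -0.0066  0.088 ] [0.0579, 0.0583, 0.0581, 0.0582] ang [-9.6, -99.6]
mat [ 17 128 173]
mat [0.5056 0.253  0.004 ] [0.0996, 0.1008, 0.0998, 0.1001] ang [-82.0, -171.3]
jar [0.575 0.107 0.062]
tape [ 0.398 -0.139  0.011]
pink [ 0.571 -0.175  0.088]
yel [0.333 0.116 0.088]
rest corner [ 0.55  -0.268  0.01 ]
restc2 [ 0.383 -0.433  0.01 ]
```

View pics/crop1.png

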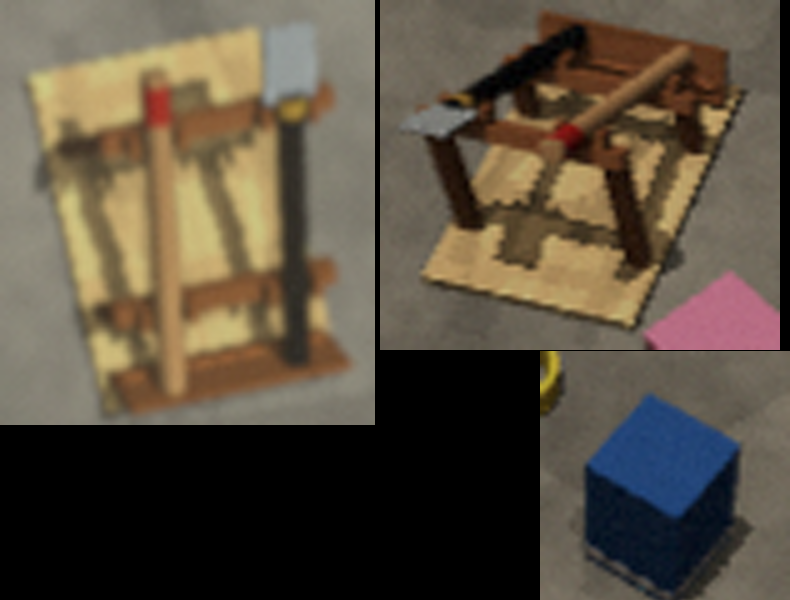

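The crop shows the plain blue pot, mouth down with its white band at the bottom. In the rest (crop px), the rod with the red band runs (158,104)–(177,393), and the black scraper runs (292,107)–(298,362).

Things that could be taken for the pot, in the top view:
- blue (387,338): my choice
- pink (483,274): wrong colour
- yellow (315,417): wrong colour
- blue vise (358,165): not a pot

Next I triangulate the tools and plan the first approach.

```bash
cat >> h.py <<'E'
def frame(az,down,yaz):
    """tool z at azimuth az, 'down' deg below level; y level at azimuth yaz"""
    a,b,c=np.radians([az,down,yaz]);z=np.array([np.cos(a)*np.cos(b),np.sin(a)*np.cos(b),-np.sin(b)])
    y=np.array([np.cos(c),np.sin(c),0]);y=y-z*(y@z);y/=np.linalg.norm(y)
    return np.c_[np.cross(y,z),y,z]
def cur():
    from rig import status
    s=status.get_state();return s,np.array(s['position']),R.from_quat(np.array(s['ee_rot'])[[1,2,3,0]]).as_matrix()
def plan(P0,M0,G,M1,n=None,grasp=True,slow=1.):
    """rows taking pose P0,M0 to grasp point G (TCP 18.7 mm ahead) with M1; print rows in shares"""
    P1=np.array(G)+(.0187*M1[:,2] if grasp else 0)
    w=R.from_matrix(M0.T@M1).as_rotvec();D=P1-P0
    k=max(1,int(np.ceil(max(np.linalg.norm(D)/.060,np.degrees(np.linalg.norm(w))/10.2)*slow)));n=n or k
    M=M0.copy();X=[]
    for i in range(n):
        X.append((M.T@(D/n)/.3).round(3).tolist()); M=M@R.from_rotvec(w/n).as_matrix()
    print(n,'xyz',X,'\n  rot each',(w/n/np.radians(60)).round(3).tolist(),'->',P1.round(4))
    return P1,M1
E
python3 - <<'E'
from h import *
T=pickle.load(open('pics/top0.pkl','rb'));S=pickle.load(open('pics/scene0.pkl','rb'))
t=lambda x,y:((x+.5)/5-.5+345,(y+.5)/5-.5+180); s=lambda x,y:((x-380+.5)/5-.5+120,(y+.5)/5-.5+100)
pts={}
for n,a,b in(('rfoot',(177,393),(687,48)),('rred',(158,104),(567,133)),('sfoot',(298,362),(582,30)),('sferr',(292,107),(460,100))):
    p,e=tri(T,t(*a),S,s(*b));pts[n]=p;print(n,p.round(4),round(e,4))
for k in('rred','rfoot'),('sferr','sfoot'):
    d=pts[k[0]]-pts[k[1]];L=np.linalg.norm(d);print(k,'L',L.round(4),'elev',np.degrees(np.arcsin(d[2]/L)).round(1),'az',np.degrees(np.arctan2(d[1],d[0])).round(1))
print('rest corners',plane(T,[t(25,75),t(255,28),t(350,365),t(108,412)],.008).round(4))
st,P,M=cur()
F=frame(80.4,45,-9.6);g=np.array([.467,-.0063,.058])
A=plan(P,M,g-F[:,2]*.13,F); plan(*A,g,F,slow=1.3)
E
```

```text
rfoot [ 0.3712 -0.3316  0.0328] 0.0045
rred [ 0.521  -0.3015  0.1227] 0.0037
sfoot [ 0.3868 -0.3971  0.032 ] 0.0043
sferr [ 0.5196 -0.3728  0.1114] 0.0019
('rred', 'rfoot') L 0.1773 elev 30.5 az 11.4
('sferr', 'sfoot') L 0.1566 elev 30.5 az 10.4
rest corners [[ 0.5457 -0.2644  0.008 ]
 [ 0.5699 -0.3924  0.008 ]
 [ 0.3841 -0.4359  0.008 ]
 [ 0.3603 -0.3032  0.008 ]]
10 xyz [[0.135, -0.118, 0.031], [0.144, -0.102, 0.046], [0.15, -0.085, 0.06], [0.153, -0.066, 0.074], [0.153, -0.047, 0.087], [0.15, -0.027, 0.1], [0.145, -0.008, 0.111], [0.136, 0.012, 0.121], [0.125, 0.031, 0.129], [0.112, 0.049, 0.136]] 
  rot each [0.041, 0.067, -0.098] -> [ 0.4539 -0.0839  0.1367]
3 xyz [[0.0, 0.0, 0.144], [0.0, 0.0, 0.144], [0.0, 0.0, 0.144]] 
  rot each [0.0, 0.0, 0.0] -> [0.4692 0.0067 0.0448]
```

apply_moves(xyz=[[0.135,-0.118,0.031],[0.144,-0.102,0.046],[0.15,-0.085,0.06],[0.153,-0.066,0.074],[0.153,-0.047,0.087],[0.15,-0.027,0.1],[0.145,-0.008,0.111],[0.136,0.012,0.121]], rot=[[0.041,0.067,-0.098],[0.041,0.067,-0.098],[0.041,0.067,-0.098],[0.041,0.067,-0.098],[0.041,0.067,-0.098],[0.041,0.067,-0.098],[0.041,0.067,-0.098],[0.041,0.067,-0.098]], hand=[1,1,1,1,1,1,1,1])

```text
clock: 1.1
position: [0.3998, -0.1759, 0.1555]
ee_rot: [-0.204, 0.792, 0.523, 0.24]
contact_force: [0.6, -0.2, 0.6]
width: 0.0852
gripper_force: 0.0
```

apply_moves(xyz=[[0.125,0.031,0.129],[0.112,0.049,0.136],[0,0,0]], rot=[[0.041,0.067,-0.098],[0.041,0.067,-0.098],[0,0,0]], hand=[1,1,1])

```text
clock: 1.48
position: [0.4549, -0.0822, 0.1354]
ee_rot: [-0.251, 0.706, 0.595, 0.29]
contact_force: [-0.4, -0.4, 0.2]
width: 0.0854
gripper_force: 0.0
```

Run:
```python
from h import *
st,P,M=cur();print(P,st['qpos'],st['clock'])
F=frame(80.4,45,-9.6);g=np.array([.467,-.0063,.058]);print(M.T@F)
A=plan(P,M,g,F,n=4)
```

```text
[ 0.45489927 -0.08215506  0.13535661] [-0.8135863   0.41032289  1.87540955  0.60296384  1.4338773  -0.91043416] 1.475
[[ 0.99998626  0.00483299 -0.0020294 ]
 [-0.00481946  0.99996647  0.00662104]
 [ 0.00206134 -0.00661117  0.99997602]]
4 xyz [[-0.001, 0.0, 0.106], [-0.0, -0.0, 0.106], [-0.0, -0.0, 0.106], [-0.0, -0.0, 0.106]] 
  rot each [-0.002, -0.0, -0.001] -> [0.4692 0.0067 0.0448]
```

Tracking is good. Now advance and grip.

apply_moves(xyz=[[0,0,0.106],[0,0,0.106],[0,0,0.106],[0,0,0.106],[0,0,0],[0,0,0],[0,0,0],[0,0,0]], rot=[[0,0,0],[0,0,0],[0,0,0],[0,0,0],[0,0,0],[0,0,0],[0,0,0],[0,0,0]], hand=[1,1,1,1,0.2,0.2,0.2,0.2], force=50)

```text
clock: 2.48
position: [0.4702, 0.0026, 0.047]
ee_rot: [-0.247, 0.708, 0.595, 0.291]
contact_force: [0.4, -1.1, -0.4]
width: 0.0596
gripper_force: 54.0
```

apply_moves(xyz=[[0,0,0],[0,0,0],[-0.04,0,-0.04],[-0.06,0,-0.06],[-0.06,0,-0.06],[0,0,0]], rot=[[0,0,0],[0,0,0],[0,0,0],[0,0,0],[0,0,0],[0,0,0]], hand=[0.2,0.2,0.2,0.2,0.2,0.2])

```text
clock: 3.22
position: [0.4582, -0.0655, 0.047]
ee_rot: [-0.248, 0.708, 0.594, 0.291]
contact_force: [-1.2, -4.0, 4.3]
width: 0.0599
gripper_force: 54.9
```

```bash
cat > snap.py <<'E'
import sys
from h import *
from rig import get_image
def snap(tag):
    o={}
    for n in('scene','top'):
        o[n]=get_image(n);pickle.dump(o[n],open(f'pics/{n}{tag}.pkl','wb'))
    return o
if __name__=='__main__':
    o=snap(sys.argv[1]);cv2.imwrite(f'pics/v{sys.argv[1]}.png',cv2.resize(np.hstack([o['scene']['pixels'],o['top']['pixels']])[...,::-1],(800,300),interpolation=cv2.INTER_AREA) if len(sys.argv)<3 else cv2.resize(o[sys.argv[2]]['pixels'][...,::-1],None,fx=1.5,fy=1.5))
E
python3 snap.py 1 scene
python3 - <<'E'
from h import *
st,P,M=cur();print(P,st['qpos'],st['clock'],st['width'],st['gripper_force'])
E
```

```text
[ 0.45839643 -0.06480369  0.04700513] [-0.78702648  0.5295327   1.97813627  0.65413523  1.23654863 -1.02936602] 3.325 0.05979232031966048 54.83549237251282
```

View pics/v1.png

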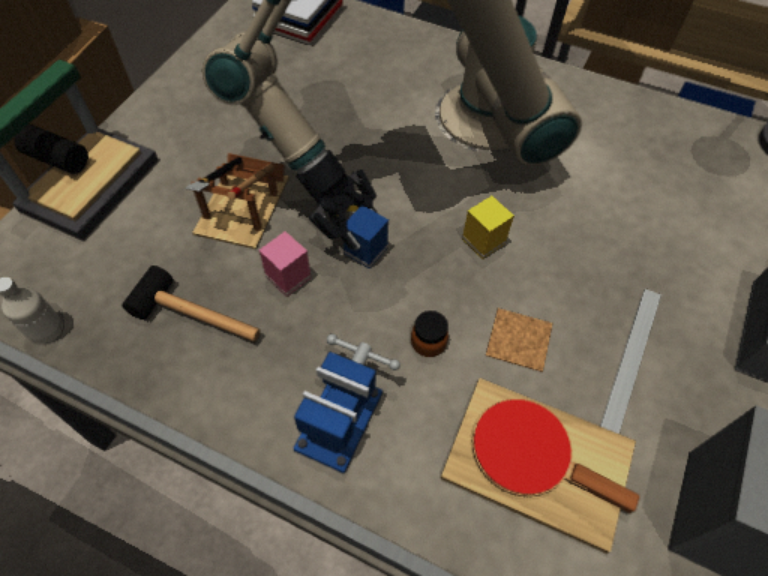

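The view shows that I got the sign of tool x wrong. The pot at (367,235) is still gripped and mouth down, but it slid about 68 mm along the counter instead of lifting. The tape at (350,215) is close behind the gripper. Now I lift it properly and roll it onto its side.

Run:
```python
from h import *
st,P,M=cur()
A=plan(P,M,P-.0187*M[:,2]+[0,0.02,.10],M,n=3)
F=frame(260.4,45,-9.6);F=frame(260.4,45,-9.6)
if (F[:,1]@M[:,1])<0:print('flip')
B=plan(*A,[.46,.014,.13],F)
C=plan(*B,[.46,.014,.04],F)
```

```text
3 xyz [[0.094, -0.004, -0.063], [0.094, -0.004, -0.063], [0.094, -0.004, -0.063]] 
  rot each [0.0, 0.0, 0.0] -> [ 0.4584 -0.0448  0.147 ]
9 xyz [[0.004, -0.003, 0.02], [0.007, -0.003, 0.019], [0.01, -0.003, 0.017], [0.013, -0.003, 0.015], [0.016, -0.003, 0.013], [0.018, -0.003, 0.01], [0.019, -0.003, 0.006], [0.02, -0.003, 0.003], [0.02, -0.003, -0.0]] 
  rot each [-0.0, -0.166, -0.0] -> [0.4578 0.001  0.1168]
2 xyz [[0.106, 0.0, 0.106], [0.106, 0.0, 0.106]] 
  rot each [0.0, 0.0, 0.0] -> [0.4578 0.001  0.0268]
```

apply_moves(xyz=[[0.094,-0.004,-0.063],[0.094,-0.004,-0.063],[0.094,-0.004,-0.063],[0.004,-0.003,0.02],[0.007,-0.003,0.019],[0.01,-0.003,0.017],[0.013,-0.003,0.015],[0.016,-0.003,0.013]], rot=[[0,0,0],[0,0,0],[0,0,0],[0,-0.166,0],[0,-0.166,0],[0,-0.166,0],[0,-0.166,0],[0,-0.166,0]], hand=[0.2,0.2,0.2,0.2,0.2,0.2,0.2,0.2])

```text
clock: 4.32
position: [0.4577, -0.0176, 0.1302]
ee_rot: [0.028, 0.764, 0.644, -0.036]
contact_force: [-1.3, -0.6, -3.6]
width: 0.0593
gripper_force: 54.2
```

apply_moves(xyz=[[0.018,-0.003,0.01],[0.019,-0.003,0.006],[0.02,-0.003,0.003],[0.02,-0.003,0],[0,0,0],[0,0,0]], rot=[[0,-0.166,0],[0,-0.166,0],[0,-0.166,0],[0,-0.166,0],[0,0,0],[0,0,0]], hand=[0.2,0.2,0.2,0.2,0.2,0.2])

```text
clock: 5.08
position: [0.4576, 0.0026, 0.1163]
ee_rot: [0.243, 0.707, 0.597, -0.292]
contact_force: [-0.8, 0.4, -0.5]
width: 0.0593
gripper_force: 54.4
```

```bash
python3 snap.py 2 scene
python3 - <<'E'
from h import *
st,P,M=cur();print(P,st['qpos'],st['clock'],st['width'],st['gripper_force'],st['contact_force'])
F=frame(260.4,45,-9.6)
print(M.T@F)
plan(P,M,[.46,.014,.042],F,n=3)
E
```

```text
[0.45782123 0.00185599 0.11732236] [ 0.34411282  0.4641397   1.82639364 -0.6723776   1.36214656  0.83565161] 5.175 0.05988761623284824 54.370930194854736 [-0.70884368 -1.22800043 -1.4970998 ]
[[ 9.99974416e-01  1.00157063e-03 -7.08266942e-03]
 [-9.60837771e-04  9.99982995e-01  5.75212664e-03]
 [ 7.08831014e-03 -5.74517418e-03  9.99958374e-01]]
3 xyz [[0.068, 0.0, 0.071], [0.069, 0.0, 0.071], [0.069, 0.0, 0.07]] 
  rot each [-0.002, -0.002, -0.0] -> [0.4578 0.001  0.0288]
```

View pics/v2.png

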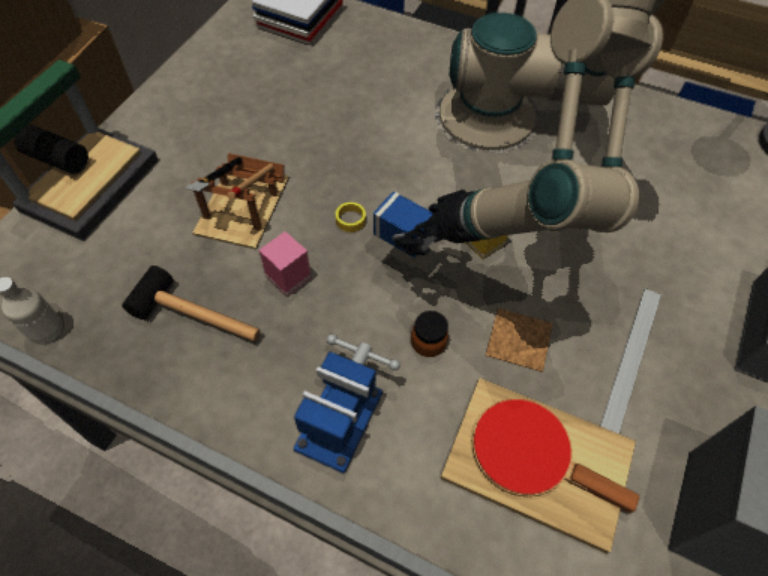

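The view shows the pot held level at (403,222), mouth towards the tape. The tape at (351,216), jar and mat have not moved. Lowering it.

apply_moves(xyz=[[0.069,0,0.071],[0.069,0,0.07],[0.069,0,0.07],[0.006,0,0.006],[0.006,0,0.006]], rot=[[0,0,0],[0,0,0],[0,0,0],[0,0,0],[0,0,0]], hand=[0.2,0.2,0.2,0.2,0.2])

```text
clock: 5.8
position: [0.4581, 0.0019, 0.024]
ee_rot: [0.244, 0.707, 0.596, -0.291]
contact_force: [0.3, 0.3, -1.7]
width: 0.0596
gripper_force: 54.3
```

apply_moves(xyz=[[0.006,0,0.006],[0.006,0,0.006],[0,0,0]], rot=[[0,0,0],[0,0,0],[0,0,0]], hand=[0.2,0.2,0.2])

```text
clock: 6.18
position: [0.4582, 0.0025, 0.0208]
ee_rot: [0.245, 0.707, 0.596, -0.292]
contact_force: [-1.2, 6.0, 13.4]
width: 0.0593
gripper_force: 55.8
```

apply_moves(xyz=[[0,0,0],[0,0,0],[0,0,0],[0,0,-0.1],[0,0,-0.18],[0,0,-0.18],[-0.08,0,-0.08]], rot=[[0,0,0],[0,0,0],[0,0,0],[0,0,0],[0,0,0],[0,0,0],[0,0,0]], hand=[1,1,1,1,1,1,1])

```text
clock: 7.05
position: [0.4756, 0.1004, 0.1504]
ee_rot: [0.244, 0.706, 0.598, -0.291]
contact_force: [1.1, 0.5, 0.1]
width: 0.0854
gripper_force: 0.0
```

Run:
```python
from snap import *
o=snap('3');T=o['top'];S=o['scene'];h=cv2.cvtColor(T['pixels'],cv2.COLOR_RGB2HSV)
cv2.imwrite('pics/c3.png',np.hstack([cv2.resize(T['pixels'][180:270,215:305],(400,400)),cv2.resize(S['pixels'][110:200,215:305],(400,400))])[...,::-1])
st,P,M=cur();print(P,st['clock'],st['contact_force'])
F=frame(80.4,45,-9.6)
u=np.array([np.cos(np.radians(80.4)),np.sin(np.radians(80.4)),0])
g=np.array([.4575,-.001,.032])-.012*u
A=plan(P,M,g-F[:,2]*.13,F)
plan(*A,g,F)
```

```text
[0.47618967 0.0990414  0.1524805 ] 7.15 [ 0.01962511  0.22070062 -0.06480881]
9 xyz [[-0.04, -0.001, 0.061], [-0.05, -0.001, 0.053], [-0.058, -0.001, 0.044], [-0.065, -0.001, 0.033], [-0.07, -0.001, 0.021], [-0.072, -0.001, 0.009], [-0.073, -0.001, -0.004], [-0.071, -0.001, -0.016], [-0.067, -0.001, -0.028]] 
  rot each [0.0, 0.166, -0.0] -> [ 0.4424 -0.0904  0.1107]
3 xyz [[-0.0, 0.0, 0.144], [-0.0, 0.0, 0.144], [-0.0, 0.0, 0.144]] 
  rot each [0.0, 0.0, 0.0] -> [4.577e-01 2.000e-04 1.880e-02]
```

View pics/c3.png

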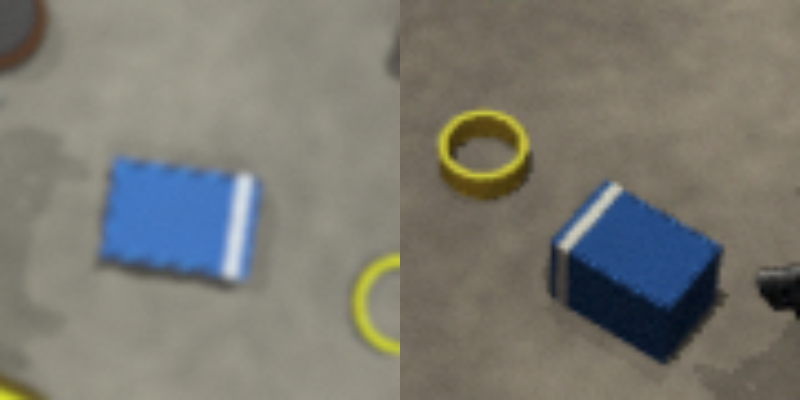

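The crop shows the pot lying flat with its mouth band towards −y. Its corners in the top crop are (118,157), (260,180), (245,283) and (100,262).

Run:
```python
from h import *
T=pickle.load(open('pics/top3.pkl','rb'))
q=np.array([(118,157),(260,180),(245,283),(100,262)])/4.444+[215,180]-.4
C=plane(T,q,.06);c=C.mean(0);print(C.round(4),c)
e=(C[0]+C[3]-C[1]-C[2]);az=np.degrees(np.arctan2(e[1],e[0]));e2=(C[0]+C[1]-C[2]-C[3]);print('axis az',az,'across',np.degrees(np.arctan2(e2[1],e2[0])),np.linalg.norm(e)/2,np.linalg.norm(e2)/2)
st,P,M=cur()
F=frame(az,45,az-90);u=np.array([np.cos(np.radians(az)),np.sin(np.radians(az)),0])
g=np.r_[c[:2],.032]-.014*u
A=plan(P,M,g-F[:,2]*.12,F);plan(*A,g,F)
```

```text
[[ 0.4923  0.0357  0.06  ]
 [ 0.4774 -0.0485  0.06  ]
 [ 0.4168 -0.0384  0.06  ]
 [ 0.4304  0.0471  0.06  ]] [ 0.45425427 -0.00104539  0.06      ]
axis az 80.46261524598648 across -9.943465453986585 0.08601576543050769 0.06215313915446499
9 xyz [[-0.037, -0.002, 0.062], [-0.047, -0.002, 0.054], [-0.056, -0.002, 0.045], [-0.063, -0.002, 0.035], [-0.068, -0.002, 0.024], [-0.071, -0.002, 0.012], [-0.072, -0.002, -0.001], [-0.071, -0.002, -0.013], [-0.067, -0.002, -0.025]] 
  rot each [0.0, 0.166, -0.0] -> [ 0.4401 -0.0855  0.1036]
3 xyz [[-0.0, 0.0, 0.133], [-0.0, 0.0, 0.133], [-0.0, 0.0, 0.133]] 
  rot each [0.0, 0.0, 0.0] -> [ 0.4541 -0.0018  0.0188]
```

apply_moves(xyz=[[-0.037,-0.002,0.062],[-0.047,-0.002,0.054],[-0.056,-0.002,0.045],[-0.063,-0.002,0.035],[-0.068,-0.002,0.024],[-0.071,-0.002,0.012],[-0.072,-0.002,-0.001],[-0.071,-0.002,-0.013]], rot=[[0,0.166,0],[0,0.166,0],[0,0.166,0],[0,0.166,0],[0,0.166,0],[0,0.166,0],[0,0.166,0],[0,0.166,0]], hand=[1,1,1,1,1,1,1,1])

```text
clock: 8.15
position: [0.4407, -0.066, 0.1073]
ee_rot: [-0.194, 0.731, 0.614, 0.226]
contact_force: [-0.5, 0.2, -0.4]
width: 0.0854
gripper_force: 0.0
```

apply_moves(xyz=[[-0.067,-0.002,-0.025],[0,0,0],[0,0,0]], rot=[[0,0.166,0],[0,0,0],[0,0,0]], hand=[1,1,1])

```text
clock: 8.52
position: [0.4362, -0.0848, 0.1016]
ee_rot: [-0.247, 0.709, 0.595, 0.286]
contact_force: [0.1, 1.2, -0.2]
width: 0.0855
gripper_force: 0.0
```

Run:
```python
from h import *
st,P,M=cur();print(P,st['clock'])
az=80.46;F=frame(az,45,az-90);u=np.array([np.cos(np.radians(az)),np.sin(np.radians(az)),0])
g=np.r_[.4543,-.001,.032]-.014*u
plan(P,M,g,F,n=4)
```

```text
[ 0.43619343 -0.0848445   0.10158299] 8.525
4 xyz [[0.002, 0.004, 0.099], [0.002, 0.004, 0.099], [0.002, 0.003, 0.099], [0.002, 0.003, 0.099]] 
  rot each [-0.001, 0.003, -0.002] -> [ 0.4542 -0.0018  0.0188]
```

apply_moves(xyz=[[0.002,0.004,0.099],[0.002,0.004,0.099],[0.002,0.003,0.099],[0.002,0.003,0.099],[0,0,0],[0,0,0],[0,0,0],[0,0,0]], rot=[[0,0.003,0],[0,0.003,0],[0,0.003,0],[0,0.003,0],[0,0,0],[0,0,0],[0,0,0],[0,0,0]], hand=[1,1,1,1,0.2,0.2,0.2,0.2], force=50)

```text
clock: 9.52
position: [0.4553, -0.0018, 0.0204]
ee_rot: [-0.249, 0.707, 0.594, 0.292]
contact_force: [0.3, 2.3, 6.8]
width: 0.0596
gripper_force: 53.4
```

apply_moves(xyz=[[0,0,0],[0,0,0],[0.08,0,-0.08],[0.14,0,-0.14],[0.14,0,-0.14],[0,0,0]], rot=[[0,0,0],[0,0,0],[0,0,0],[0,0,0],[0,0,0],[0,0,0]], hand=[0.2,0.2,0.2,0.2,0.2,0.2])

```text
clock: 10.28
position: [0.4576, -0.0045, 0.1745]
ee_rot: [-0.244, 0.707, 0.596, 0.291]
contact_force: [-0.3, -1.4, -2.2]
width: 0.0594
gripper_force: 54.1
```

Run:
```python
from h import *
st,P,M=cur();print(P,st['clock'],st['width'],st['gripper_force'],st['contact_force'])
F=frame(-82,45,8)
A=plan(P,M,[.5056,.253,.15],F)
```

```text
[ 0.45758592 -0.00447808  0.17449641] 10.275 0.05944155964659914 54.08024847507477 [-0.30632857 -1.36018232 -2.21109611]
9 xyz [[0.056, 0.003, 0.075], [0.068, 0.005, 0.064], [0.077, 0.008, 0.052], [0.085, 0.011, 0.038], [0.09, 0.014, 0.023], [0.091, 0.018, 0.007], [0.091, 0.021, -0.009], [0.087, 0.025, -0.024], [0.08, 0.028, -0.039]] 
  rot each [0.0, -0.165, -0.037] -> [0.5074 0.2399 0.1368]
```

apply_moves(xyz=[[0.056,0.003,0.075],[0.068,0.005,0.064],[0.077,0.008,0.052],[0.085,0.011,0.038],[0.09,0.014,0.023],[0.091,0.018,0.007],[0.091,0.021,-0.009],[0.087,0.025,-0.024]], rot=[[0,-0.165,-0.037],[0,-0.165,-0.037],[0,-0.165,-0.037],[0,-0.165,-0.037],[0,-0.165,-0.037],[0,-0.165,-0.037],[0,-0.165,-0.037],[0,-0.165,-0.037]], hand=[0.2,0.2,0.2,0.2,0.2,0.2,0.2,0.2])

```text
clock: 11.28
position: [0.4998, 0.2167, 0.1382]
ee_rot: [0.232, 0.636, 0.711, -0.194]
contact_force: [1.2, -1.3, -1.4]
width: 0.0594
gripper_force: 53.9
```

apply_moves(xyz=[[0.08,0.028,-0.039],[0,0,0],[0,0,0]], rot=[[0,-0.165,-0.037],[0,0,0],[0,0,0]], hand=[0.2,0.2,0.2])

```text
clock: 11.65
position: [0.5045, 0.2422, 0.1335]
ee_rot: [0.285, 0.603, 0.7, -0.252]
contact_force: [-0.1, -0.3, -1.3]
width: 0.0597
gripper_force: 53.9
```

```bash
python3 snap.py 4 scene
python3 - <<'E'
from h import *
st,P,M=cur();print(P,st['clock'],st['width'])
F=frame(-82,45,8);print((M.T@F).round(3))
# expected pot: offsets
A=plan(P,M,[.5056,.253,.075],F,n=3)
E
```

```text
[0.50494275 0.24121535 0.13585701] 11.75 0.05965309191752918
[[ 1.    -0.006 -0.005]
 [ 0.006  1.     0.002]
 [ 0.005 -0.002  1.   ]]
3 xyz [[0.057, 0.003, 0.06], [0.057, 0.003, 0.06], [0.057, 0.003, 0.06]] 
  rot each [-0.001, -0.002, 0.002] -> [0.5074 0.2399 0.0618]
```

View pics/v4.png

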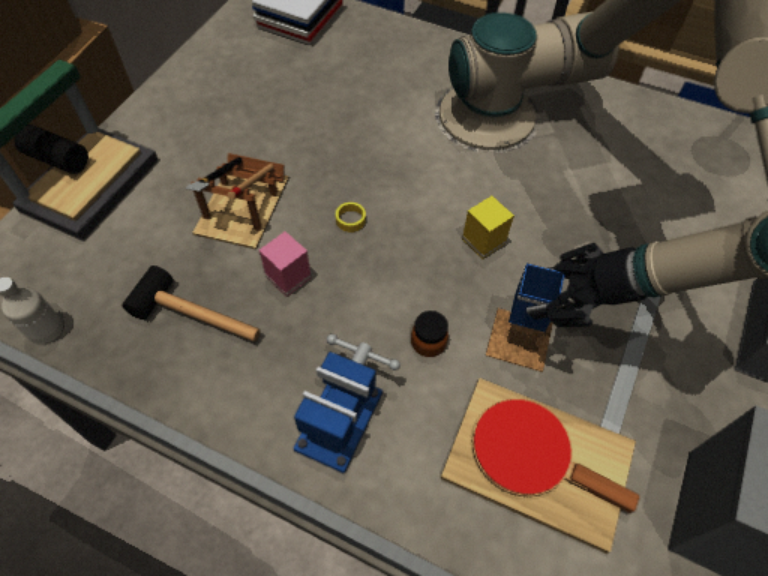

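The view shows the pot mouth up, held over the mat at (540,290), with everything else in place. Lowering it.

apply_moves(xyz=[[0.057,0.003,0.06],[0.057,0.003,0.06],[0.057,0.003,0.06],[0.012,0,0.012],[0.006,0,0.006],[0.006,0,0.006]], rot=[[0,-0.002,0.002],[0,-0.002,0.002],[0,-0.002,0.002],[0,0,0],[0,0,0],[0,0,0]], hand=[0.2,0.2,0.2,0.2,0.2,0.2])

```text
clock: 12.5
position: [0.5077, 0.2417, 0.0509]
ee_rot: [0.289, 0.606, 0.697, -0.252]
contact_force: [0.7, 1.0, -1.6]
width: 0.0596
gripper_force: 53.9
```

apply_moves(xyz=[[0.006,0,0.006],[0.004,0,0.004],[0,0,0]], rot=[[0,0,0],[0,0,0],[0,0,0]], hand=[0.2,0.2,0.2])

```text
clock: 12.88
position: [0.5077, 0.2417, 0.0496]
ee_rot: [0.29, 0.606, 0.697, -0.252]
contact_force: [-1.9, 3.5, 9.9]
width: 0.0597
gripper_force: 54.7
```

apply_moves(xyz=[[0,0,0],[0,0,0],[0,0,0],[0,0,-0.08],[0,0,-0.16],[0,0,-0.16],[-0.1,0,-0.1],[-0.1,0,-0.1]], rot=[[0,0,0],[0,0,0],[0,0,0],[0,0,0],[0,0,0],[0,0,0],[0,0,0],[0,0,0]], hand=[1,1,1,1,1,1,1,1])

```text
clock: 13.88
position: [0.4956, 0.3261, 0.2166]
ee_rot: [0.289, 0.605, 0.698, -0.253]
contact_force: [0.3, 0.3, 1.3]
width: 0.0858
gripper_force: 0.0
```

Run:
```python
from snap import *
o=snap('5');T=o['top'];h=cv2.cvtColor(T['pixels'],cv2.COLOR_RGB2HSV)
# white rim/blue pot region in top view
px=proj(T,[[.5056,.253,.092]])[0];x,y=px.round().astype(int);print(px)
S=o['scene'];q=proj(S,[[.5056,.253,.06]])[0].round().astype(int)
cv2.imwrite('pics/c5.png',np.hstack([cv2.resize(T['pixels'][y-35:y+35,x-35:x+35],(400,400)),cv2.resize(S['pixels'][q[1]-35:q[1]+35,q[0]-35:q[0]+35],(400,400))])[...,::-1])
st,P,M=cur();print(P,M.round(2).tolist(),st['clock'],st['qpos'])
```

```text
[155.9891588  210.68860527]
[0.49715511 0.32659349 0.22060696] [[-0.09, 0.99, 0.1], [0.7, 0.14, -0.7], [-0.71, 0.01, -0.71]] 13.975 [ 0.80766782  0.59374599  1.2712773  -0.6058366   1.78214684  0.69728135]
```

View pics/c5.png

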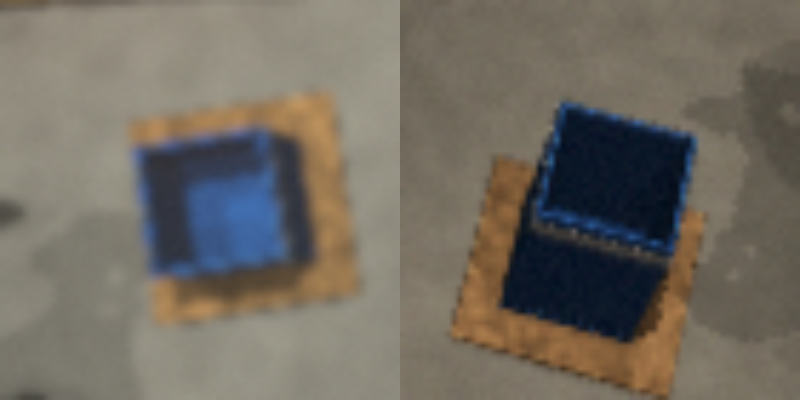

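The crop shows the pot upright on the mat, its rim centred at about (212,205) in the top crop, a few mm from the mat centre. Next is the rod.

Run:
```python
from h import *
T=pickle.load(open('pics/top5.pkl','rb'))
q=(np.array([(137,150),(268,130),(285,265),(155,275)])+.5)/5.714-.5+[156-35,211-35]
print(plane(T,q,.092).round(4),plane(T,q,.092).mean(0))
st,P,M=cur()
F=frame(190.9,80,-79.1);g=np.array([.464,-.313,.0885]);print('x',F[:,0])
A=plan(P,M,g-F[:,2]*.11,F);plan(*A,g,F,slow=1.4)
```

```text
[[0.5288 0.2823 0.092 ]
 [0.5369 0.2236 0.092 ]
 [0.4762 0.2159 0.092 ]
 [0.4726 0.2739 0.092 ]] [0.50361829 0.24896358 0.092     ]
x [ 0.96704055  0.18622266 -0.17364818]
11 xyz [[-0.126, -0.032, 0.143], [-0.135, -0.007, 0.139], [-0.14, 0.019, 0.132], [-0.141, 0.045, 0.124], [-0.139, 0.07, 0.114], [-0.134, 0.094, 0.103], [-0.125, 0.116, 0.09], [-0.113, 0.137, 0.077], [-0.098, 0.154, 0.063], [-0.08, 0.169, 0.048], [-0.061, 0.18, 0.034]] 
  rot each [0.062, 0.042, 0.118] -> [ 0.4796 -0.31    0.1784]
3 xyz [[0.0, 0.0, 0.122], [0.0, 0.0, 0.122], [0.0, 0.0, 0.122]] 
  rot each [0.0, 0.0, 0.0] -> [ 0.4608 -0.3136  0.0701]
```

apply_moves(xyz=[[-0.126,-0.032,0.143],[-0.135,-0.007,0.139],[-0.14,0.019,0.132],[-0.141,0.045,0.124],[-0.139,0.07,0.114],[-0.134,0.094,0.103],[-0.125,0.116,0.09],[-0.113,0.137,0.077]], rot=[[0.062,0.042,0.118],[0.062,0.042,0.118],[0.062,0.042,0.118],[0.062,0.042,0.118],[0.062,0.042,0.118],[0.062,0.042,0.118],[0.062,0.042,0.118],[0.062,0.042,0.118]], hand=[0.5,0.0,0.0,0.0,0.0,0.0,0.0,0.0])

```text
clock: 14.98
position: [0.4832, -0.1389, 0.1864]
ee_rot: [0.093, 0.943, 0.283, -0.145]
contact_force: [1.3, -0.1, 0.6]
width: 0.0427
gripper_force: 0.0
```

apply_moves(xyz=[[-0.098,0.154,0.063],[-0.08,0.169,0.048],[-0.061,0.18,0.034],[0,0,0],[0,0,0]], rot=[[0.062,0.042,0.118],[0.062,0.042,0.118],[0.062,0.042,0.118],[0,0,0],[0,0,0]], hand=[0,0,0,0,0])

```text
clock: 15.6
position: [0.4784, -0.3104, 0.1751]
ee_rot: [0.008, 0.991, 0.096, -0.092]
contact_force: [0.4, 0.2, -0.3]
width: 0.0424
gripper_force: 0.0
```

Run:
```python
from h import *
st,P,M=cur();print(P,st['clock'],st['width'],st['qpos'])
F=frame(190.9,80,-79.1);g=np.array([.464,-.313,.0885]);print((M.T@F).round(3))
plan(P,M,g,F,n=4)
```

```text
[ 0.47836593 -0.310383    0.17511601] 15.6 0.04241974511538725 [-0.61357056  0.38205597  1.50312036 -0.13356882  1.38769892  0.79692792]
[[ 1.    -0.003  0.01 ]
 [ 0.003  1.     0.001]
 [-0.01  -0.001  1.   ]]
4 xyz [[0.001, 0.0, 0.089], [0.001, -0.0, 0.089], [0.001, -0.0, 0.089], [0.001, -0.0, 0.089]] 
  rot each [-0.0, 0.002, 0.001] -> [ 0.4608 -0.3136  0.0701]
```

apply_moves(xyz=[[0.001,0,0.089],[0.001,0,0.089],[0.001,0,0.089],[0.001,0,0.089],[0,0,0],[0,0,0],[0,0,0],[0,0,0]], rot=[[0,0.002,0],[0,0.002,0],[0,0.002,0],[0,0.002,0],[0,0,0],[0,0,0],[0,0,0],[0,0,0]], hand=[0,0,0,0,-1,-1,-1,-1], force=50)

```text
clock: 16.6
position: [0.4624, -0.3142, 0.0717]
ee_rot: [0.009, 0.992, 0.097, -0.086]
contact_force: [0.2, -0.7, -0.4]
width: 0.0127
gripper_force: 48.6
```

apply_moves(xyz=[[0,0,0],[0,0,-0.05],[0,0,-0.15],[0,0,-0.2],[0,0,-0.2],[0,0,0]], rot=[[0,0,0],[0,0,0],[0,0,0],[0,0,0],[0,0,0],[0,0,0]], hand=[-1,-1,-1,-1,-1,-1])

```text
clock: 17.35
position: [0.4954, -0.3095, 0.2547]
ee_rot: [0.013, 0.992, 0.097, -0.082]
contact_force: [-0.3, -0.1, -0.5]
width: 0.0128
gripper_force: 48.8
```

Run:
```python
from snap import *
o=snap('6');st,P,M=cur();print(P,st['clock'],st['width'],st['gripper_force'])
g=P-.0187*M[:,2]
for n in('scene','top'):
    c=proj(o[n],[g])[0].round().astype(int);print(n,c);x0=min(max(c[0]-45,0),422);y0=min(max(c[1]-45,0),294);print(x0,y0)
    o[n+'c']=cv2.resize(o[n]['pixels'][y0:y0+90,x0:x0+90],(400,400),interpolation=cv2.INTER_CUBIC)
cv2.imwrite('pics/c6.png',np.hstack([o['scenec'],o['topc']])[...,::-1])
F=frame(100,40,10)
plan(P,M,[.505,.24,.26],F)
```

```text
[ 0.49246911 -0.30786014  0.24921235] 17.45 0.012400868985766067 48.8053160905838
scene [149  78]
104 33
top [398 208]
353 163
11 xyz [[0.035, -0.166, -0.006], [0.058, -0.16, 0.006], [0.078, -0.15, 0.019], [0.096, -0.137, 0.032], [0.111, -0.12, 0.047], [0.122, -0.102, 0.061], [0.13, -0.081, 0.075], [0.133, -0.059, 0.088], [0.133, -0.036, 0.101], [0.128, -0.012, 0.112], [0.119, 0.011, 0.121]] 
  rot each [0.048, 0.071, -0.131] -> [0.5025 0.2541 0.248 ]
```

View pics/c6.png

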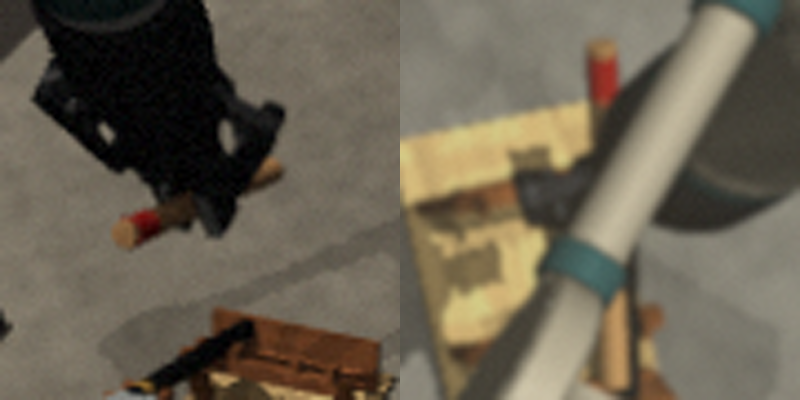

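The crop shows the rod firmly held: red tip at (125,232) in the scene crop and (602,45) in the top crop, foot at (278,172) and (618,390). I'll work out its direction in the hand and plan the insertion.

```bash
cat >> h.py <<'E'
POT=np.array([.5036,.249,0.]);PX=np.radians(8)
def stand(uT,fT,az,off,lean,height,yaz_ref):
    """tool pose putting a held tool (dir uT, foot fT in tool frame rel. TCP) upright: foot at pot y-offset 'off', leaning 'lean' deg to pot +y, foot z=height; tool heading az"""
    py=np.array([-np.sin(PX),np.cos(PX),0])
    best=None
    u=np.cos(np.radians(lean))*np.array([0,0,1])+np.sin(np.radians(lean))*py
    z=np.array([0,0,1.])
    h=np.array([np.cos(np.radians(az)),np.sin(np.radians(az)),0])
    # tool z projected level should head to az
    a,_=R.align_vectors(np.array([u,np.cross(u,h)]),np.array([uT,np.cross(uT,[0,0,1.])]),weights=[1e3,1])
    M=a.as_matrix();foot=POT+off*py+[0,0,height]
    return foot-M@fT,M
E
python3 - <<'E'
from h import *
T=pickle.load(open('pics/top6.pkl','rb'));S=pickle.load(open('pics/scene6.pkl','rb'))
s=lambda x,y:(x/4.444+104-.4,y/4.444+33-.4);t=lambda x,y:((x-400)/4.444+353-.4,y/4.444+163-.4)
f,e1=tri(T,t(618,390),S,s(278,172));r,e2=tri(T,t(602,45),S,s(125,232))
d=r-f;L=np.linalg.norm(d);print(f,r,e1,e2,'L',L,'elev',np.degrees(np.arcsin(d[2]/L)))
st,P,M=cur();uT=M.T@d/L;g=P-.0187*M[:,2];s0=(g-f)@d/L;print('grasp s',s0,'off-axis',np.linalg.norm(g-f-s0*d/L),'uT',uT,'ang to -z',np.degrees(np.arccos(-uT[2])),st['qpos'])
E
```

```text
[ 0.40195381 -0.33096566  0.20452515] [ 0.56742683 -0.29495026  0.31038033] 0.002456064239897747 0.00041395120222381844 L 0.1997091575613935 elev 32.00860928019494
grasp s 0.11534641837708069 off-axis 0.004027257255073518 uT [ 0.74382844 -0.01582129 -0.66818331] ang to -z 48.07299375800323 [-0.60038954  0.34972909  1.36485597 -0.12433844  1.54799162  0.78617328]
```

Run:
```python
from h import *
st,P,M=cur()
a=np.radians(49.5);u=np.array([np.sin(a),0,-np.cos(a)]);f=np.array([0,0,-.0187])-.110*u
A=stand(u,f,98,.011,5,.135,0);print(A[1].round(2))
plan(P,M,A[0],A[1],grasp=False)
B=stand(u,f,98,.011,5,.013,0);plan(*A,B[0],B[1],grasp=False)
```

```text
[[-0.1   0.99 -0.1 ]
 [ 0.71  0.14  0.69]
 [ 0.7   0.   -0.71]]
10 xyz [[0.041, -0.193, -0.001], [0.068, -0.184, 0.012], [0.094, -0.171, 0.026], [0.115, -0.154, 0.042], [0.133, -0.133, 0.058], [0.146, -0.109, 0.074], [0.154, -0.083, 0.09], [0.157, -0.055, 0.105], [0.155, -0.026, 0.119], [0.147, 0.002, 0.131]] 
  rot each [0.045, 0.072, -0.143] -> [0.4989 0.2824 0.2312]
3 xyz [[-0.095, -0.0, 0.097], [-0.095, -0.0, 0.097], [-0.095, -0.0, 0.097]] 
  rot each [0.0, 0.0, 0.0] -> [0.4989 0.2824 0.1092]
```

apply_moves(xyz=[[0.041,-0.193,-0.001],[0.068,-0.184,0.012],[0.094,-0.171,0.026],[0.115,-0.154,0.042],[0.133,-0.133,0.058],[0.146,-0.109,0.074],[0.154,-0.083,0.09],[0.157,-0.055,0.105]], rot=[[0.045,0.072,-0.143],[0.045,0.072,-0.143],[0.045,0.072,-0.143],[0.045,0.072,-0.143],[0.045,0.072,-0.143],[0.045,0.072,-0.143],[0.045,0.072,-0.143],[0.045,0.072,-0.143]], hand=[-1,-1,-1,-1,-1,-1,-1,-1])

```text
clock: 18.45
position: [0.4951, 0.1658, 0.2327]
ee_rot: [-0.242, 0.731, 0.609, 0.187]
contact_force: [0.5, 0.8, -0.1]
width: 0.0122
gripper_force: 48.7
```

apply_moves(xyz=[[0.155,-0.026,0.119],[0.147,0.002,0.131],[0,0,0],[0,0,0]], rot=[[0.045,0.072,-0.143],[0.045,0.072,-0.143],[0,0,0],[0,0,0]], hand=[-1,-1,-1,-1])

```text
clock: 18.95
position: [0.4966, 0.282, 0.2292]
ee_rot: [-0.289, 0.606, 0.699, 0.245]
contact_force: [-1.2, -1.1, -0.0]
width: 0.0126
gripper_force: 48.9
```

Run:
```python
from snap import *
o=snap('7');st,P,M=cur();print(P,st['clock'],st['width'],st['qpos'])
a=np.radians(49.5);u=np.array([np.sin(a),0,-np.cos(a)]);f=np.array([0,0,-.0187])-.110*u
print('rod dir',M@u,'foot',P+M@f)
B=stand(u,f,98,.011,5,.013,0);plan(P,M,B[0],B[1],grasp=False,n=4)
S,T=o['scene'],o['top']
for n in('scene','top'):
    c=proj(o[n],[POT+[0,0,.13]])[0].round().astype(int);x0=c[0]-35;y0=c[1]-35;print(n,x0,y0)
    o[n+'c']=cv2.resize(o[n]['pixels'][y0:y0+70,x0:x0+70],(400,400),interpolation=cv2.INTER_CUBIC)
cv2.imwrite('pics/c7.png',np.hstack([o['scenec'],o['topc']])[...,::-1])
print('pred foot/tip px',[(proj(o[n],[P+M@f,P+M@(f+.19*u)])).round(1).tolist() for n in('scene','top')])
```

```text
[0.49734606 0.28142278 0.2302581 ] 19.05 0.012552611078140147 [-0.07694054  0.30053868  1.75161601  0.771151    1.37971356 -0.48770329]
rod dir [-0.0068892   0.08526518  0.99633448] foot [0.50005921 0.25905894 0.1339754 ]
4 xyz [[-0.07, 0.002, 0.072], [-0.07, 0.002, 0.072], [-0.07, 0.002, 0.072], [-0.07, 0.002, 0.072]] 
  rot each [-0.002, -0.0, -0.0] -> [0.4989 0.2824 0.1092]
scene 320 163
top 119 176
pred foot/tip px [[[359.6, 197.3], [390.1, 149.9]], [[149.6, 212.3], [118.8, 209.9]]]
```

View pics/c7.png

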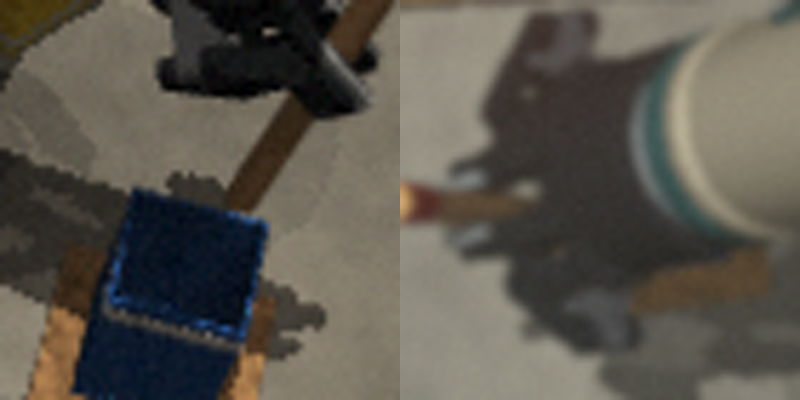

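The crop shows the rod's foot at about (238,208) in the scene crop, within 2 px of the prediction and just above the pot's +y half. Inserting it.

apply_moves(xyz=[[-0.071,0.002,0.067],[-0.071,0.002,0.067],[-0.071,0.002,0.067],[-0.071,0.002,0.067],[0,0,0]], rot=[[0,0,0],[0,0,0],[0,0,0],[0,0,0],[0,0,0]], hand=[-1,-1,-1,-1,-1])

```text
clock: 19.68
position: [0.4992, 0.2774, 0.1123]
ee_rot: [-0.29, 0.607, 0.698, 0.246]
contact_force: [-0.1, 0.6, 0.5]
width: 0.0121
gripper_force: 48.9
```

apply_moves(xyz=[[-0.005,0,0.005],[-0.005,0,0.005],[0,0,0]], rot=[[0,0,0],[0,0,0],[0,0,0]], hand=[-1,-1,-1])

```text
clock: 20.05
position: [0.5002, 0.2785, 0.11]
ee_rot: [-0.288, 0.605, 0.7, 0.247]
contact_force: [0.5, -0.3, -0.8]
width: 0.0124
gripper_force: 48.9
```

apply_moves(xyz=[[-0.004,0,0.004],[0,0,0],[0,0,0],[0,0,0],[0,0,-0.08],[0,0,-0.16],[0,0,-0.2],[0,0,-0.2]], rot=[[0,0,0],[0,0,0],[0,0,0],[0,0,0],[0,0,0],[0,0,0],[0,0,0],[0,0,0]], hand=[-1,-0.4,0.1,0.1,0.1,0.1,0.1,0.1])

```text
clock: 21.05
position: [0.5199, 0.144, 0.2454]
ee_rot: [-0.289, 0.606, 0.699, 0.247]
contact_force: [0.9, 0.3, -0.5]
width: 0.0467
gripper_force: 0.0
```

Run:
```python
from snap import *
o=snap('8');st,P,M=cur();print(P,st['clock'],st['width'],st['qpos'])
S,T=o['scene'],o['top']
for n in('scene','top'):
    c=proj(o[n],[POT+[0,0,.11]])[0].round().astype(int);x0=max(0,c[0]-35);y0=c[1]-45;print(n,x0,y0)
    o[n+'c']=cv2.resize(o[n]['pixels'][y0:y0+70,x0:x0+70],(400,400),interpolation=cv2.INTER_CUBIC)
im=np.hstack([o['scenec'],o['topc']]);cv2.imwrite('pics/c8.png',im[...,::-1])
# red band by mask in both
c=[]
for d in(T,S):
    h=cv2.cvtColor(d['pixels'],cv2.COLOR_RGB2HSV).astype(int)
    m=((h[...,0]<8)|(h[...,0]>172))&(h[...,1]>150)
    n,l,s_,ce=cv2.connectedComponentsWithStats(m.astype(np.uint8));q=proj(d,[POT+[0,.02,.18]])[0]
    k=1+np.argmin([np.hypot(*(x-q))+(99 if a<6 else 0) for x,a in zip(ce[1:],s_[1:,4])]);c.append(ce[k]);print(ce[k],s_[k,4],q)
b,e=tri(T,c[0],S,c[1]);print('band',b,e,'rel pot',b-POT)
F=frame(190.9,80,-79.1);g=np.array([.4532,-.385,.0717])+.027*np.array([.85,.164,.5]);print(g)
A=plan(P,M,g-F[:,2]*.11,F)
```

```text
[0.52376189 0.14158114 0.24788606] 21.15 0.04709157336447884 [-0.3185812   0.32940676  1.65445312  0.67970826  1.56563434 -0.61136844]
scene 318 157
top 121 166
[137.58713137 141.91152815] 2238 [140.67471406 210.22762728]
[375.13157895 193.21052632] 38 [368.01340516 189.55168222]
band [0.62978333 0.25685376 0.33861852] 0.04471211979667806 rel pot [0.12618333 0.00785376 0.33861852]
[ 0.47615  -0.380572  0.0852  ]
10 xyz [[-0.138, -0.035, -0.102], [-0.149, -0.009, -0.092], [-0.155, 0.018, -0.08], [-0.156, 0.045, -0.067], [-0.151, 0.07, -0.052], [-0.142, 0.095, -0.038], [-0.129, 0.116, -0.022], [-0.111, 0.135, -0.007], [-0.09, 0.15, 0.007], [-0.065, 0.161, 0.02]] 
  rot each [-0.044, -0.072, 0.143] -> [ 0.4917 -0.3776  0.1751]
```

Run:
```python
from h import *
T=pickle.load(open('pics/top8.pkl','rb'));S=pickle.load(open('pics/scene8.pkl','rb'));c=[]
for d in(T,S):
    h=cv2.cvtColor(d['pixels'],cv2.COLOR_RGB2HSV).astype(int)
    m=((h[...,0]<8)|(h[...,0]>172))&(h[...,1]>130)
    n,l,s_,ce=cv2.connectedComponentsWithStats(m.astype(np.uint8));q=proj(d,[POT+[0,.03,.18]])[0]
    for x,a in zip(ce[1:],s_[1:,4]):
        if 5<a<300 and np.hypot(*(x-q))<60:print(x.round(1),a,q.round(1))
# predicted band px for leans
for lean in(5,10,15,20):
    a=np.radians(lean);p=POT+[0,.011,.007]+.178*np.array([0,np.sin(a),np.cos(a)]);print(lean,proj(T,[p])[0].round(1),proj(S,[p])[0].round(1))
```

```text
[375.  193.1] 40 [372.3 191.2]
5 [137.4 210.2] [371.3 189.6]
10 [131.  210.3] [377.6 192.6]
15 [125.  210.5] [383.8 196. ]
20 [119.3 210.7] [389.6 199.6]
```

apply_moves(xyz=[[-0.138,-0.035,-0.102],[-0.149,-0.009,-0.092],[-0.155,0.018,-0.08],[-0.156,0.045,-0.067],[-0.151,0.07,-0.052],[-0.142,0.095,-0.038],[-0.129,0.116,-0.022],[-0.111,0.135,-0.007]], rot=[[-0.044,-0.072,0.143],[-0.044,-0.072,0.143],[-0.044,-0.072,0.143],[-0.044,-0.072,0.143],[-0.044,-0.072,0.143],[-0.044,-0.072,0.143],[-0.044,-0.072,0.143],[-0.044,-0.072,0.143]], hand=[0,0,0,0,0,0,0,0])

```text
clock: 22.15
position: [0.4955, -0.2707, 0.1837]
ee_rot: [-0.06, 0.969, 0.239, -0.021]
contact_force: [-0.7, -0.2, 0.5]
width: 0.0426
gripper_force: 0.0
```

apply_moves(xyz=[[-0.09,0.15,0.007],[-0.065,0.161,0.02],[0,0,0],[0,0,0]], rot=[[-0.044,-0.072,0.143],[-0.044,-0.072,0.143],[0,0,0],[0,0,0]], hand=[0,0,0,0])

```text
clock: 22.65
position: [0.4899, -0.3723, 0.1683]
ee_rot: [0.004, 0.991, 0.099, -0.09]
contact_force: [-0.6, 0.5, 0.2]
width: 0.0427
gripper_force: 0.0
```

Run:
```python
from h import *
st,P,M=cur();print(P,st['clock'],st['width'])
F=frame(190.9,80,-79.1);plan(P,M,[.476,-.3806,.087],F,n=4)
```

```text
[ 0.48985329 -0.37232954  0.16832322] 22.65 0.042744848547562775
4 xyz [[-0.0, 0.005, 0.084], [-0.0, 0.005, 0.084], [-0.0, 0.005, 0.084], [-0.001, 0.005, 0.085]] 
  rot each [-0.002, 0.001, 0.002] -> [ 0.4728 -0.3812  0.0686]
```

apply_moves(xyz=[[0,0.005,0.084],[0,0.005,0.084],[0,0.005,0.084],[0,0.005,0.084],[0,0,0]], rot=[[-0.002,0.001,0.002],[-0.002,0.001,0.002],[-0.002,0.001,0.002],[-0.002,0.001,0.002],[0,0,0]], hand=[0,0,0,0,0])

```text
clock: 23.28
position: [0.4721, -0.3806, 0.0688]
ee_rot: [0.008, 0.991, 0.095, -0.089]
contact_force: [-0.2, -0.6, -0.4]
width: 0.0428
gripper_force: 0.0
```

apply_moves(xyz=[[0,0,0],[0,0,0],[0,0,0],[0,0,0],[0,0,0]], rot=[[0,0,0],[0,0,0],[0,0,0],[0,0,0],[0,0,0]], hand=[-1,-1,-1,-1,-1], force=50)

```text
clock: 23.9
position: [0.4746, -0.383, 0.0717]
ee_rot: [0.01, 0.992, 0.095, -0.086]
contact_force: [0.0, 1.6, 5.7]
width: 0.0123
gripper_force: 49.1
```

apply_moves(xyz=[[0,0,-0.05],[0,0,-0.15],[0,0,-0.2],[0,0,-0.2],[0,0,0],[0,0,0]], rot=[[0,0,0],[0,0,0],[0,0,0],[0,0,0],[0,0,0],[0,0,0]], hand=[-1,-1,-1,-1,-1,-1])

```text
clock: 24.65
position: [0.5042, -0.3762, 0.2474]
ee_rot: [0.01, 0.992, 0.095, -0.087]
contact_force: [0.6, 0.6, -1.2]
width: 0.0127
gripper_force: 48.9
```

Run:
```python
from snap import *
o=snap('9');st,P,M=cur();print(P,st['clock'],st['width'],st['gripper_force'])
a=np.radians(49.5);u=np.array([np.sin(a),0,-np.cos(a)]);f=np.array([0,0,-.0187])-.110*u
for n in('scene','top'):
    d=o[n];h=cv2.cvtColor(d['pixels'],cv2.COLOR_RGB2HSV).astype(int)
    q=proj(d,[P+M@(f+s*u) for s in(0,.158,.2)]);print(n,'pred foot,ferr,tip',q.round(1).tolist())
    m=(abs(h[...,0]-20)<9)&(h[...,1]>140)&(h[...,2]>70)
    yy,xx=np.nonzero(m);k=np.hypot(xx-q[1,0],yy-q[1,1])<9
    if k.any():print(' ferrule',xx[k].mean(),yy[k].mean(),k.sum())
    m=(h[...,1]<60)&(h[...,2]>110);n_,l,s_,ce=cv2.connectedComponentsWithStats(m.astype(np.uint8))
    v=d['pixels'].astype(int).sum(2);y,x=q[2].round().astype(int)[::-1];print(v[y-12:y+13:3,x-12:x+13:3].tolist())
A=stand(u,f,98,-.011,-2,.14,0);plan(P,M,A[0],A[1],grasp=False)
```

```text
[ 0.50348474 -0.37582171  0.24561463] 24.75 0.012208220253316925 48.8432639837265
scene pred foot,ferr,tip [[143.2, 65.3], [113.0, 76.5], [103.5, 80.1]]
 ferrule 113.0 77.0 1
[[354, 366, 349, 336, 331, 298, 273, 14, 21], [342, 340, 344, 331, 321, 315, 325, 277, 110], [342, 347, 339, 331, 328, 316, 328, 346, 40], [337, 338, 357, 350, 343, 330, 169, 74, 90], [347, 342, 358, 330, 333, 330, 343, 226, 95], [355, 360, 348, 319, 291, 304, 289, 269, 335], [344, 334, 350, 337, 336, 349, 339, 333, 323], [341, 354, 338, 330, 340, 344, 351, 329, 318], [349, 346, 351, 347, 331, 336, 330, 338, 340]]
top pred foot,ferr,tip [[429.2, 245.2], [429.5, 182.9], [429.6, 164.7]]
 ferrule 431.0 181.0 1
[[400, 395, 408, 403, 404, 397, 400, 404, 406], [401, 402, 405, 404, 410, 404, 399, 415, 408], [400, 404, 405, 407, 421, 398, 396, 403, 409], [402, 401, 405, 411, 409, 424, 402, 401, 397], [403, 407, 342, 429, 428, 429, 412, 403, 408], [407, 405, 336, 431, 426, 426, 411, 415, 419], [409, 410, 356, 429, 422, 430, 421, 432, 388], [438, 417, 359, 426, 427, 429, 432, 323, 138], [429, 413, 360, 428, 417, 418, 323, 123, 133]]
11 xyz [[0.036, -0.186, -0.004], [0.06, -0.179, 0.009], [0.082, -0.169, 0.023], [0.102, -0.155, 0.039], [0.118, -0.138, 0.055], [0.13, -0.118, 0.071], [0.139, -0.096, 0.087], [0.143, -0.072, 0.102], [0.142, -0.047, 0.116], [0.137, -0.022, 0.129], [0.128, 0.003, 0.139]] 
  rot each [0.048, 0.074, -0.129] -> [0.5036 0.2488 0.2383]
```

apply_moves(xyz=[[0.036,-0.186,-0.004],[0.06,-0.179,0.009],[0.082,-0.169,0.023],[0.102,-0.155,0.039],[0.118,-0.138,0.055],[0.13,-0.118,0.071],[0.139,-0.096,0.087],[0.143,-0.072,0.102]], rot=[[0.048,0.074,-0.129],[0.048,0.074,-0.129],[0.048,0.074,-0.129],[0.048,0.074,-0.129],[0.048,0.074,-0.129],[0.048,0.074,-0.129],[0.048,0.074,-0.129],[0.048,0.074,-0.129]], hand=[-1,-1,-1,-1,-1,-1,-1,-1])

```text
clock: 25.75
position: [0.5023, 0.08, 0.2386]
ee_rot: [-0.25, 0.765, 0.561, 0.194]
contact_force: [0.8, -0.1, -1.1]
width: 0.0123
gripper_force: 48.7
```

apply_moves(xyz=[[0.142,-0.047,0.116],[0.137,-0.022,0.129],[0.128,0.003,0.139],[0,0,0],[0,0,0]], rot=[[0.048,0.074,-0.129],[0.048,0.074,-0.129],[0.048,0.074,-0.129],[0,0,0],[0,0,0]], hand=[-1,-1,-1,-1,-1])

```text
clock: 26.38
position: [0.5025, 0.2484, 0.2355]
ee_rot: [-0.325, 0.59, 0.683, 0.283]
contact_force: [-0.3, 0.2, -0.1]
width: 0.0123
gripper_force: 48.8
```

Run:
```python
from snap import *
o=snap('10');st,P,M=cur();print(P,st['clock'],st['width'])
a=np.radians(49.5);u=np.array([np.sin(a),0,-np.cos(a)]);f=np.array([0,0,-.0187])-.110*u
print('dir',M@u,'foot rel pot',P+M@f-POT)
for n in('scene','top'):
    d=o[n];q=proj(d,[P+M@f,P+M@(f+.03*u),P+M@(f+.06*u)]);print(n,q.round(1).tolist())
    # dark columns along rows at s=0..60mm
    v=d['pixels'].astype(int).sum(2)
    for x,y in q.round().astype(int):print(y,x,v[y,x-10:x+11].tolist())
    x,y=q[0].round().astype(int);print('vert',v[y-8:y+9,x].tolist())
B=stand(u,f,98,-.011,-2,.014,0);plan(P,M,B[0],B[1],grasp=False,n=4)
```

```text
[0.50316168 0.24780281 0.23644199] 26.475 0.012160337340266971
dir [-0.00178153 -0.02727575  0.99962636] foot rel pot [ 0.00174392 -0.01260009  0.13824284]
scene [[350.1, 194.4], [352.6, 187.4], [355.2, 180.0]]
194 350 [157, 150, 149, 144, 143, 138, 177, 313, 326, 313, 20, 13, 2, 24, 17, 11, 216, 340, 333, 340, 346]
187 353 [322, 325, 317, 328, 335, 326, 341, 340, 342, 98, 3, 27, 10, 4, 5, 23, 328, 328, 337, 339, 330]
180 355 [313, 315, 317, 321, 327, 333, 339, 329, 321, 240, 23, 14, 22, 0, 31, 2, 78, 355, 370, 373, 353]
vert [336, 340, 350, 349, 347, 340, 253, 104, 20, 137, 308, 280, 153, 75, 78, 84, 81]
top [[158.5, 210.0], [156.1, 209.5], [153.5, 209.0]]
210 158 [128, 139, 144, 146, 129, 131, 133, 135, 136, 146, 148, 166, 175, 174, 165, 155, 154, 149, 156, 156, 158]
209 156 [149, 135, 122, 124, 128, 125, 122, 121, 123, 125, 141, 159, 184, 208, 225, 216, 192, 165, 155, 156, 156]
209 153 [191, 176, 166, 149, 135, 122, 124, 128, 125, 122, 121, 123, 125, 141, 159, 184, 208, 225, 216, 192, 165]
vert [149, 144, 165, 177, 191, 215, 218, 184, 148, 155, 161, 166, 159, 144, 151, 150, 155]
4 xyz [[-0.08, -0.0, 0.066], [-0.08, 0.0, 0.065], [-0.08, 0.0, 0.065], [-0.08, 0.0, 0.065]] 
  rot each [0.0, 0.002, 0.001] -> [0.5036 0.2488 0.1123]
```

The scraper's handle in the scene sits about 2.5 px (5 mm) further to +y than computed, so I'm shifting the insertion −5 mm.

apply_moves(xyz=[[-0.083,0,0.062],[-0.083,0,0.062],[-0.083,0,0.062],[-0.08,0,0.06],[0,0,0]], rot=[[0,0.002,0],[0,0.002,0],[0,0.002,0],[0,0.002,0],[0,0,0]], hand=[-1,-1,-1,-1,-1])

```text
clock: 27.1
position: [0.504, 0.2436, 0.1124]
ee_rot: [-0.328, 0.59, 0.68, 0.286]
contact_force: [0.5, 0.3, -0.6]
width: 0.0123
gripper_force: 48.8
```

apply_moves(xyz=[[-0.005,0,0.004],[-0.005,0,0.004],[0,0,0]], rot=[[0,0,0],[0,0,0],[0,0,0]], hand=[-1,-1,-1])

```text
clock: 27.48
position: [0.5048, 0.2446, 0.1105]
ee_rot: [-0.326, 0.588, 0.682, 0.287]
contact_force: [0.2, 1.3, 0.2]
width: 0.0124
gripper_force: 48.8
```

Run:
```python
from h import *
st,P,M=cur();a=np.radians(49.5);u=np.array([np.sin(a),0,-np.cos(a)]);f=np.array([0,0,-.0187])-.110*u
print(P,st['clock'],st['contact_force'],'foot rel pot',P+M@f-POT)
```

```text
[0.50476975 0.24463022 0.11048262] 27.475 [0.16603144 1.26192901 0.16168827] foot rel pot [ 0.00346045 -0.01488996  0.01218746]
```

Foot is a few mm above the floor and inside the pot. Releasing and withdrawing.

apply_moves(xyz=[[-0.006,0,0.005],[0,0,0],[0,0,0],[0,0,0],[0,0,-0.08],[0,0,-0.16],[0,0,-0.2],[0,0,-0.2]], rot=[[0,0,0],[0,0,0],[0,0,0],[0,0,0],[0,0,0],[0,0,0],[0,0,0],[0,0,0]], hand=[-1,-0.4,0.1,0.1,0.1,0.1,0.1,0.1])

```text
clock: 28.48
position: [0.525, 0.0946, 0.2279]
ee_rot: [-0.327, 0.589, 0.681, 0.287]
contact_force: [0.3, -0.6, -0.2]
width: 0.0471
gripper_force: 0.0
```

apply_moves(xyz=[[0,0,-0.2],[0,0,-0.1],[0,0,0],[0,0,0]], rot=[[0,0,0],[0,0,0],[0,0,0],[0,0,0]], hand=[0.1,0.1,0.1,0.1])

```text
clock: 28.98
position: [0.5342, 0.0266, 0.2821]
ee_rot: [-0.328, 0.589, 0.681, 0.287]
contact_force: [-0.7, -0.1, 0.3]
width: 0.0468
gripper_force: 0.0
```

Run:
```python
from snap import *
o=snap('11');S,T=o['scene'],o['top']
st,P,M=cur();print(P,st['clock'],st['contact_force'])
h=cv2.cvtColor(S['pixels'],cv2.COLOR_RGB2HSV).astype(int)
m=((h[...,0]<8)|(h[...,0]>172))&(h[...,1]>130)
n,l,s_,ce=cv2.connectedComponentsWithStats(m.astype(np.uint8))
for x,a in zip(ce[1:],s_[1:,4]):
    if 5<a<300 and np.hypot(*(x-[375,193]))<40:print('red',x,a)
# changes relative to picture 8 (before scraper was in): list blobs of difference
A=pickle.load(open('pics/scene8.pkl','rb'))['pixels'].astype(int);d=np.abs(S['pixels'].astype(int)-A).sum(2)[140:240,325:420]>90
n,l,s_,ce=cv2.connectedComponentsWithStats(d.astype(np.uint8))
print([(s_[k].tolist()) for k in range(1,n) if s_[k,4]>5],'offset 325,140')
for off,lean in((-.012,0),(-.012,-5),(-.012,-10),(-.012,10)):
    a=np.radians(lean);v=np.array([0,np.sin(a),np.cos(a)]);b=POT+[0,off,.007];print(off,lean,proj(S,[b+.1*v,b+.16*v,b+.2*v]).round(0).tolist(),proj(T,[b+.16*v,b+.2*v]).round(0).tolist())
# unmoved check of rim & counter in full images vs first
for nm in('scene','top'):
    a0=cv2.GaussianBlur(pickle.load(open(f'pics/{nm}0.pkl','rb'))['pixels'],(5,5),0).astype(int);b=cv2.GaussianBlur(o[nm]['pixels'],(5,5),0).astype(int)
    for k,p in dict(jar=(.575,.107,.03),tape=(.398,-.139,.011),pink=(.571,-.175,.05)).items():
        x,y=proj(o[nm],[p])[0].round().astype(int);print(nm,k,np.abs(a0-b)[y-14:y+15,x-14:x+15].mean().round(1))
# black pixels per row, scene
v=S['pixels'].astype(int).sum(2)
for y in range(160,206,4):
    k=np.nonzero(v[y,335:385]<70)[0]+335;print(y,(k.min(),k.max(),len(k)) if len(k) else None,end='; ')
```

```text
[0.53404257 0.02722027 0.28195831] 29.075 [-0.32721766  0.20363133 -0.22977262]
red [374.56756757 194.08108108] 37
[[14, 0, 10, 3, 20], [38, 0, 9, 2, 13], [22, 35, 10, 24, 119], [47, 48, 10, 10, 20]] offset 325,140
-0.012 0 [[348.0, 201.0], [353.0, 187.0], [357.0, 178.0]] [[156.0, 210.0], [152.0, 210.0]]
-0.012 -5 [[344.0, 199.0], [348.0, 185.0], [350.0, 175.0]] [[161.0, 210.0], [159.0, 209.0]]
-0.012 -10 [[341.0, 198.0], [342.0, 184.0], [342.0, 173.0]] [[167.0, 210.0], [167.0, 209.0]]
-0.012 10 [[355.0, 204.0], [365.0, 192.0], [372.0, 184.0]] [[144.0, 210.0], [137.0, 210.0]]
scene jar 5.5
scene tape 31.8
scene pink 18.0
top jar 7.2
top tape 14.5
top pink 48.6
160 None; 164 None; 168 None; 172 None; 176 None; 180 None; 184 None; 188 (np.int64(350), np.int64(351), 2); 192 (np.int64(348), np.int64(375), 3); 196 (np.int64(347), np.int64(376), 7); 200 (np.int64(345), np.int64(351), 7); 204 (np.int64(343), np.int64(358), 12);
```

The scraper handle and blade now fill columns 347–356, rows 175–198 of the scene picture, which means it stands with only a few degrees of lean. The rod's band is at (375,194) and the pot's outline is unchanged. Handing in.

```bash
python3 -c "
from rig import job
print(job.sign_off())"
```

```text
the job is handed in; nothing more can be done
None
```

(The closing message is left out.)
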